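# Lift the stamp caddy out of the desk drawer and hold it level

## Task

Pull the top drawer of the little desk cabinet all the way out to its stop, take the wooden stamp caddy by its green grip plate and lift it out of the drawer with the ink tin and brass paperweight still in it. Finish holding it in the air by the gripper alone, still and level, with its underside a few centimetres above the top of the cabinet, the drawer left fully open; do not put it down or let go. Never tip the caddy, leave the lower drawer shut, and do not disturb the other things on the desk.

Things in the scene. Friction and masses are not known exactly. Their poses are not given: they have to be found in the camera images.
- cabinet: cherry-wood desk-top cabinet fixed to the desk, 260 (x, depth) x 300 (y, width) x 190 mm high, two drawers one above the other. Origin at the foot of the middle of its front face; its -x axis points out of the drawer fronts, roughly to the robot. Top drawer: floor 105 mm, side rim 168 mm, top of its 15 mm thick front panel 177 mm above the desk; open-topped, 215 mm long and 258 mm wide inside
- cab_drawer0 (a joint): top drawer: how far it is pulled out (m) along the cabinet's -x; 0 = shut, 0.182 = at its stop, where the front 175 mm of its inside are out from under the cabinet's top. It slides with about 1 N of friction and stays where it is left. It may start up to 12 mm ajar
- cab_drawer0_handle (a point): middle of the top drawer's brass bar handle, 152 mm above the desk: a level round bar 120 mm long, 11 mm thick, along the cabinet's y, its axis 35 mm in front of the drawer's front panel; moves with the drawer; axes as the cabinet's
- cab_drawer1 (a joint): lower drawer, same make (m, 0 = shut); leave it shut
- caddy: open wooden caddy loose on the top drawer's floor, hidden while that is shut: tray 110 (x) x 170 (y) x 22 mm, 5 mm floor and walls; along its middle an upright green grip plate 14 mm thick (x), 160 mm long (y), top 64 mm above the underside. About 0.3 kg. Origin under its centre, z up; x within 10 degrees of the cabinet's, centre about 75 to 105 mm behind the inner face of the drawer's front panel
- caddy_grip (a point): where to pinch the caddy: centre of the grip plate, 52 mm above the caddy's underside and 12 mm below the plate's top; axes as the caddy's (squeeze along its x)
- ink_tin: black and blue ink-pad tin, 34 x 56 x 18 mm, about 70 g, lying loose in the caddy's compartment on its -x side (each compartment is 43 x 160 mm inside); origin under its centre
- weight: brass paperweight disc, 34 mm across, 16 mm high, about 120 g, lying loose in the caddy's compartment on its +x side; origin under its centre
- book: blue closed book, 110 x 170 x 24 mm, lying on the cabinet's top; origin under its centre; leave it alone
- pen_cup: dark round pencil cup, 80 mm wide, 155 mm high with pens; origin under its centre; leave it alone
- phone: white cordless phone standing in its cradle, 85 x 75 x 175 mm; origin under its centre; leave it alone
- stapler: red and black stapler, 140 x 38 x 60 mm; origin under its centre; leave it alone
- frame: light wooden photo frame, 130 x 170 mm, standing; origin under its centre; leave it alone

How it is judged:
On the way, in this order (a step that is already met when the one before it is completed fails the run):
1. the top drawer is pulled out to its stop (within 8 mm), the caddy still in it (value of joint cab_drawer0 above 0.1736 m and height (world z) of caddy below 0.15 m), for 0.2 s.
2. the caddy is held by the fingers with its underside at least 10 mm above the cabinet's top, touching no part of the cabinet (height (world z) of caddy above 0.2 m and contact force between the fingers and caddy above 2 N and contact force between caddy and cabinet below 0.2 N), for 0.3 s.
At the end, for the whole second after the job is handed in: top drawer within 15 mm of its stop; caddy gripped by the fingers, touching nothing else, its underside over 200 mm above the desk (10 mm above the cabinet), level within 0.1 rad, still (under 20 mm/s and 0.15 rad/s), with ink tin and paperweight in it (all of step 2 and value of joint cab_drawer0 above 0.1666 m and angle between caddy's own z axis and vertical below 0.1 rad and linear speed of caddy below 0.02 m/s and angular speed of caddy below 0.15 rad/s and contact force between caddy and book below 0.2 N and contact force between caddy and pen_cup below 0.2 N and contact force between caddy and phone below 0.2 N and contact force between caddy and stapler below 0.2 N and contact force between caddy and frame below 0.2 N and x of ink_tin in the frame of caddy between -0.055 and 0.055 m and y of ink_tin in the frame of caddy between -0.085 and 0.085 m and z of ink_tin in the frame of caddy between -0.002 and 0.02 m and x of weight in the frame of caddy between -0.055 and 0.055 m and y of weight in the frame of caddy between -0.085 and 0.085 m and z of weight in the frame of caddy between -0.002 and 0.02 m); the arm keeps its last pose, push and grip.
It fails at once if the caddy is tipped by more than 17 degrees (angle between caddy's own z axis and vertical above 0.3 rad).
It fails at once if the ink tin or the paperweight comes out of the caddy (not (x of ink_tin in the frame of caddy between -0.055 and 0.055 m and y of ink_tin in the frame of caddy between -0.085 and 0.085 m and z of ink_tin in the frame of caddy between -0.002 and 0.02 m and x of weight in the frame of caddy between -0.055 and 0.055 m and y of weight in the frame of caddy between -0.085 and 0.085 m and z of weight in the frame of caddy between -0.002 and 0.02 m)).
It fails at once if the lower drawer is pulled out by more than 20 mm (value of joint cab_drawer1 above 0.02 m).
It fails at once if another thing on the desk or on the cabinet is moved by more than 25 mm (distance of any of book, pen_cup, phone, stapler, frame from where it was at the start of the episode above 0.025 m).
It also fails if it takes over 53 s, if anything falls off the work surface, if the arm or the gripper's body presses on something with over 40 N, if the wrist force passes 120 N, or if a joint passes its speed limit or range.

## Robot

A 6-joint arm with a two-finger parallel gripper is mounted at the origin on the work surface. World frame = base frame: x ahead of the robot, y to its left, z up, the work surface at z = 0. Lengths are in m, angles in rad, forces in N, time in s.
With the tool pointing down it reaches from about 0.35 to 0.775 m from the base axis. Payload 5.5 kg.
Tool frame: the origin (TCP) lies midway between the tips of the shut fingers; the grasp point (between the pads) lies 19 mm behind it; z points along the fingers, y is the line along which they close (so a half turn about z gives the same grasp; the last joint's range is limited). The gripper opens to 85 mm and grips with 20 to 120 N. Pads are 22 mm wide; open, the fingers measure 114 mm over their backs; the gripper's body (76 mm by 85 mm) begins 54 mm behind the grasp point. The pads swing forward as they close: fully open they stand 13 mm farther back than shut.
Start: joints at [0.974, 0.313, 0.046, 1.304, 0, 1.431], TCP at [0.254, 0.516, 0.231] pointing down, gripper open.
Joint ranges: [-2.76, 2.76], [-0.86, 1.69], [-1.03, 1.26], [-2.2, 2.34], [-1.47, 1.5], [-3.14, 3.14]. Speed limits (rad/s): [2.57, 2.57, 3.14, 3.14, 3.14, 3.14].

## Interface

Orientations are given as a unit quaternion [w, x, y, z].
In Python, from workcell import * gives the robot as it stands. The module is installed in compiled form; this text tells all that it offers.
- The arm moves only by the tool carry_out, never from a script. Its argument "series" is a list of rows, each a list of 3 entries, a list of its own where there are three numbers: the turn, a rotation vector about the world's x, y, z in rad, then the shift along the world's x, y, z in mm, then the opening, from 0 (shut) to 1 (fully open). A call has 1 to 5 rows; each row is the pose to reach, as a shift and turn from the pose commanded when the call began; what a row does not reach only later rows make up. A row lasts 1/8 s, in which the tool goes at most 62.5 mm and 10.7 degrees, less where a joint would pass 70% of its speed; a pose out of reach is approached as far as the arm can. A call with a gripper value outside its range is refused whole. The fingers move at their own pace and stop on an object; "squeeze" is the grip in N (left out, the last holds). Time passes only in rows, so rows that repeat a pose let the fingers close. It gives the time, the measured TCP pose, the force, the opening and the grip force at its end, in the units of the state.
- state(): the state, without advancing time (a new reading comes with each control period).
- capture(name): name is "side" or "top" or "wrist"; returns (picture, depth): 400x640x3 uint8, red, green, blue; 400x640 float32, m along the optical axis (not along the pixel's ray), 0 where there is no reading.
- get_calibration(name): a dict with "fx", "fy", "cx", "cy" (pixels), "cam_to_world" (4x4, takes a point from camera to world coordinates); the wrist camera has in their place "mount" (4x4, takes a point from camera to tool coordinates, whose origin is the TCP and whose axes are the flange's). Camera axes: x right, y up, looking along -z (the intrinsics and any distortion apply to the point x, -y, -z); pixel columns grow to the right and rows downward; lengths in m; the calibration is good to about 2 mm. A picture is of the moment at which its call begins: read the wrist's pose just before it. get_calibration takes no time and is no camera call.
- finish_job(): hands the job in; it is judged then, once.
The state is a dict: "clock": time; "q": joint angles; "qvel": joint speeds; "effort": joint torques, N m; "eef_pos": TCP position; "ee_rot": TCP orientation; "force": force on the tool from outside, world axes, zero at the start; "moment": the same for the moment, N m; "width": finger opening in m; "gripper_force": force on a finger pad.
Only numpy, scipy, OpenCV 4.12 (cv2) and the standard library are available. Lean on these libraries where they do the work, as an engineer would, in place of code of your own. Each camera call takes 0.05 s, during which the arm holds its last target. There are 200 camera calls.

## Working session

There is one attempt and no reset: what is moved stays moved. The work goes in short steps, Python scripts to look and compute and a tool call to move; the robot and the scene stay as the last step left them, time stands still between calls to the robot, and variables do not carry over. Pictures are saved under pics/ and viewed, at most 10 in all, crops included, and the job is handed in when it is done.

Besides the shell and the picture viewer there is one more tool, called after "Call:" by a JSON object that holds its "fn" and its "kwargs". carry_out: Moves the arm, as the interface text tells. Its arguments: {"type":"object","properties":{"series":{"type":"array","items":{"type":"array"}},"squeeze":{"type":"number"}},"required":["series"]}

```bash
mkdir -p pics
cat > h.py <<'E'
from workcell import *
import numpy as np, cv2
from scipy.spatial.transform import Rotation as R
def cloud(name):
    s=state(); im,d=capture(name); c=get_calibration(name)
    if 'cam_to_world' in c: T=np.array(c['cam_to_world'])
    else:
        q=s['ee_rot']; W=np.eye(4); W[:3,:3]=R.from_quat([q[1],q[2],q[3],q[0]]).as_matrix(); W[:3,3]=s['eef_pos']
        T=W@np.array(c['mount'])
    v,u=np.mgrid[0:400,0:640]
    P=np.stack([(u-c['cx'])/c['fx']*d,-(v-c['cy'])/c['fy']*d,-d],-1)
    P=P@T[:3,:3].T+T[:3,3]; P[d<=0]=np.nan
    return im,P
def save(im,n): cv2.imwrite('pics/'+n,im[:,:,::-1])
E
python3 - <<'E'
from h import *
s=state(); print({k:np.round(v,3) for k,v in s.items()})
a=[]
for n in ('side','top'):
    im,P=cloud(n); a.append(im); np.save(n+'.npy',P)
    c=get_calibration(n); print(n,[k for k in c], np.round(c['cam_to_world'],2).tolist())
save(cv2.resize(np.vstack(a),(480,600)) if 0 else a[0],'s0.png'); save(a[1],'t0.png')
print(get_calibration('wrist'))
E
```

```text
{'clock': np.float64(0.0), 'q': array([0.974, 0.314, 0.045, 1.304, 0.   , 1.431]), 'qvel': array([ 0.   ,  0.001, -0.   , -0.002,  0.001, -0.   ]), 'effort': array([ 1.0000e-03, -4.8062e+01,  2.9854e+01,  1.9000e-02, -0.0000e+00,
       -0.0000e+00]), 'eef_pos': array([0.253, 0.516, 0.23 ]), 'ee_rot': array([-0.   ,  0.226,  0.974, -0.001]), 'force': array([ 0.12 , -0.639,  0.7  ]), 'moment': array([-0.024,  0.007,  0.049]), 'gripper_force': np.float64(0.0), 'width': np.float64(0.085)}
side ['fx', 'fy', 'cx', 'cy', 'cam_to_world'] [[0.95, 0.21, -0.23, 0.33], [-0.31, 0.64, -0.7, -0.88], [-0.0, 0.74, 0.68, 0.97], [0.0, 0.0, 0.0, 1.0]]
top ['fx', 'fy', 'cx', 'cy', 'cam_to_world'] [[0.0, 1.0, -0.06, 0.51], [-1.0, 0.0, 0.01, 0.01], [0.01, 0.06, 1.0, 1.9], [0.0, 0.0, 0.0, 1.0]]
{'fx': 342.77119394430997, 'fy': 342.77119394430997, 'cx': 314.14008602800857, 'cy': 198.19075117437947, 'mount': array([[-1.37727887e-03,  9.63461089e-01,  2.67844795e-01,
         6.89543487e-02],
       [ 9.99998886e-01,  1.17267796e-03,  9.23847515e-04,
         7.78270476e-04],
       [ 5.75995445e-04,  2.67845768e-01, -9.63461630e-01,
        -1.42136656e-01],
       [ 0.00000000e+00,  0.00000000e+00,  0.00000000e+00,
         1.00000000e+00]])}
```

View pics/s0.png

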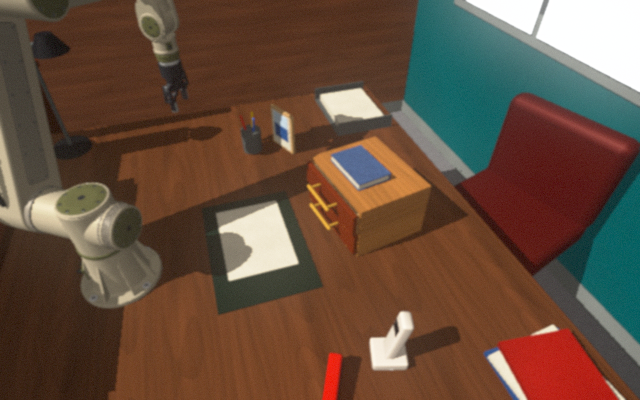

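View pics/t0.png

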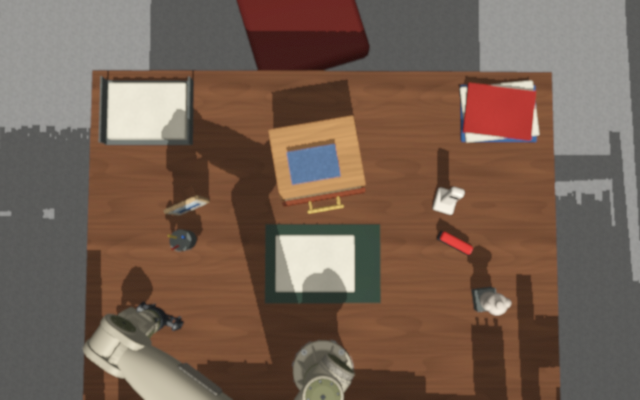

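The side view shows the cabinet at about (370,195), with the book on top and the two brass handles at (322,188) and (322,214). In the top view the cabinet is at about (317,160) and the handle at (325,208). The frame and cup are on the left (185,207)/(182,240), and the phone and stapler are on the right. I'll measure the cabinet pose next.

Run:
```python
from h import *
for n in ('top','side'):
    P=np.load(n+'.npy'); x,y,z=P[...,0],P[...,1],P[...,2]
    m=(z>0.182)&(z<0.23)&(x>0.4)&(x<1.1)&(abs(y)<0.3)
    k,l,st,ce=cv2.connectedComponentsWithStats(m.astype(np.uint8))
    m=l==1+np.argmax(st[1:,4])
    r=cv2.minAreaRect((P[m][:,:2]*1000).astype(np.float32)); print(n,m.sum(),r,np.round(cv2.boxPoints(r)).tolist())
    print(' topz',np.median(z[m&(z<.2)]),'book z',np.median(z[m&(z>.205)]))
    h=(z>0.13)&(z<0.165)&(x>0.4)&(x<0.72)&(abs(y)<0.2)
    Q=P[h]; yaw=np.deg2rad(r[2]); 
    c=np.array(r[0])/1000
    for a in (yaw,yaw+np.pi/2,yaw-np.pi/2):
        e=np.array([np.cos(a),np.sin(a)])
        if e[0]>.7: 
            f=np.array([-e[1],e[0]]); u=(Q[:,:2]-c)@e; v=(Q[:,:2]-c)@f
            print(' yaw',a); print(np.histogram(u,bins=np.arange(-.24,-.1,.005)))
            g=(u<-.155)&(u>-.2); print(' handle',g.sum(),u[g].mean(),v[g].min(),v[g].max(),Q[g].mean(0))
    for nm,b in dict(lx=(.45,1.0,.15,.5),rx=(.3,1.0,-.5,-.17)).items():
        g=(z>.03)&(z<.2)&(x>b[0])&(x<b[1])&(y>b[2])&(y<b[3]); print(nm,P[g].min(0) if g.any() else 0,P[g].max(0) if g.any() else 0)
```

```text
top 5762 ((775.8236083984375, 23.198654174804688), (246.74078369140625, 299.9610290527344), 9.914815902709961) [[628.0, 150.0], [680.0, -146.0], [923.0, -103.0], [872.0, 192.0]]
 topz 0.18882606945487723 book z 0.21269434411353927
 yaw 0.1730461822313826
(array([ 0,  0,  0,  0,  0,  0,  0,  0,  0,  0,  6, 53, 51,  7,  7,  6,  5,
        9, 42, 20,  0,  0, 36, 20,  0,  0,  0]), array([-0.24 , -0.235, -0.23 , -0.225, -0.22 , -0.215, -0.21 , -0.205,
       -0.2  , -0.195, -0.19 , -0.185, -0.18 , -0.175, -0.17 , -0.165,
       -0.16 , -0.155, -0.15 , -0.145, -0.14 , -0.135, -0.13 , -0.125,
       -0.12 , -0.115, -0.11 , -0.105]))
 handle 135 -0.17773675722978308 -0.06439826225691839 0.065156994978083 [ 0.60066879 -0.00698948  0.1548212 ]
lx [0.45222415 0.15007069 0.03015694] [0.87793917 0.4999954  0.19912068]
rx [ 0.46011433 -0.49946066  0.03002008] [ 0.67927155 -0.41922571  0.17692717]
side 5016 ((780.2606811523438, 19.445587158203125), (248.6308135986328, 305.1525573730469), 10.030797958374023) [[631.0, 148.0], [684.0, -152.0], [929.0, -109.0], [876.0, 191.0]]
 topz 0.19121346791002203 book z 0.2150587160024947
 yaw 0.17507045097595184
(array([  0,   0,   0,   0,   0,   0,   0,   0,   0,   0,   6,  74,  35,
         7,  11,   8,   8,   6,  85, 325,  12,   9,   0,  29,  16,  16,
        17]), array([-0.24 , -0.235, -0.23 , -0.225, -0.22 , -0.215, -0.21 , -0.205,
       -0.2  , -0.195, -0.19 , -0.185, -0.18 , -0.175, -0.17 , -0.165,
       -0.16 , -0.155, -0.15 , -0.145, -0.14 , -0.135, -0.13 , -0.125,
       -0.12 , -0.115, -0.11 , -0.105]))
 handle 149 -0.1776801393799751 -0.06504698278469641 0.061961224137780144 [ 0.60620036 -0.01661221  0.15665455]
lx [0.45446648 0.15001758 0.03002622] [0.99929801 0.49999402 0.19612614]
rx [ 0.46717939 -0.49977786  0.03000699] [ 0.68081194 -0.42571356  0.17719817]
```

Call:
{"fn": "carry_out", "kwargs": {"series": [[[0, 0, -0.1], [20, -30, 40], 0.6], [[0, 0, -0.2], [50, -80, 60], 0.35], [[0, 0, -0.3], [80, -130, 60], 0.35], [[0, 0, -0.4], [110, -185, 60], 0.35], [[0, 0, -0.5], [145, -240, 60], 0.35]]}}

```text
clock: 0.72
eef_pos: [0.3975, 0.2767, 0.2912]
ee_rot: [0.0, 0.462, 0.887, -0.0]
force: [1.7, 0.8, 0.0]
width: 0.0302
gripper_force: 0.0
```

Call:
{"fn": "carry_out", "kwargs": {"series": [[[0, 0, -0.1], [40, -55, 0], 0.35], [[0, 0, -0.2], [80, -110, 0], 0.35], [[0, 0, -0.3], [120, -165, 0], 0.35], [[0, 0, -0.4], [160, -225, 0], 0.35], [[0, 0, -0.44], [197, -286, 0], 0.35]]}}

```text
clock: 1.35
eef_pos: [0.5764, 0.0202, 0.2909]
ee_rot: [-0.0, 0.644, 0.765, -0.0]
force: [1.2, 0.1, -0.1]
width: 0.03
gripper_force: 0.0
```

Call:
{"fn": "carry_out", "kwargs": {"series": [[[0, 0, 0], [0, 0, 0], 0.35], [[0, 0, 0], [0, 0, 0], 0.35], [[0, 0, 0], [0, 0, 0], 0.35], [[0, 0, 0], [0, 0, 0], 0.35]]}}

```text
clock: 1.85
eef_pos: [0.5751, 0.0234, 0.2917]
ee_rot: [0.0, 0.642, 0.767, 0.0]
force: [-0.0, -0.3, -0.1]
width: 0.0298
gripper_force: 0.0
```

Run:
```python
from h import *
s=state(); im,P=cloud('wrist'); save(im,'w1.png'); print({k:np.round(s[k],4) for k in('clock','q','eef_pos','ee_rot','width','force')})
q=s['ee_rot'];M=R.from_quat([q[1],q[2],q[3],q[0]]).as_matrix();print('tool y ang',np.degrees(np.arctan2(M[1,1],M[0,1])),M[:,2])
x,y,z=P[...,0],P[...,1],P[...,2]; hsv=cv2.cvtColor(im,cv2.COLOR_RGB2HSV)
c=np.array([.600,-.010]);e=np.array([.985,.173]);f=np.array([-.173,.985])
u=(P[...,:2]-c)@e; v=(P[...,:2]-c)@f
g=(abs(u)<.02)&(abs(v)<.08)&(z>.135)&(z<.17)
print(g.sum(),np.percentile(u[g],[2,50,98]),np.percentile(v[g],[2,98]),np.percentile(z[g],[50,95]))
if g.sum()>30:
    vx,vy,x0,y0=cv2.fitLine(P[g][:,:2].astype(np.float32),cv2.DIST_HUBER,0,.01,.01).ravel();print('line ang',np.degrees(np.arctan2(vy,vx)),x0,y0)
```

```text
{'clock': np.float64(1.85), 'q': array([-9.8700e-02,  3.0660e-01,  1.8360e-01,  1.4473e+00,  1.0000e-04,
        1.2959e+00]), 'eef_pos': array([0.5751, 0.0234, 0.2917]), 'ee_rot': array([2.000e-04, 6.422e-01, 7.666e-01, 2.000e-04]), 'width': np.float64(0.0298), 'force': array([-0.0343, -0.2626, -0.082 ])}
tool y ang 10.092940777184072 [ 5.08364297e-04  3.70419155e-05 -9.99999870e-01]
1954 [-0.00400319  0.00157804  0.01676697] [-0.05756914  0.06384731] [0.15600468 0.1577391 ]
line ang -81.404625 0.59974974 -0.00014689463
```

View pics/w1.png

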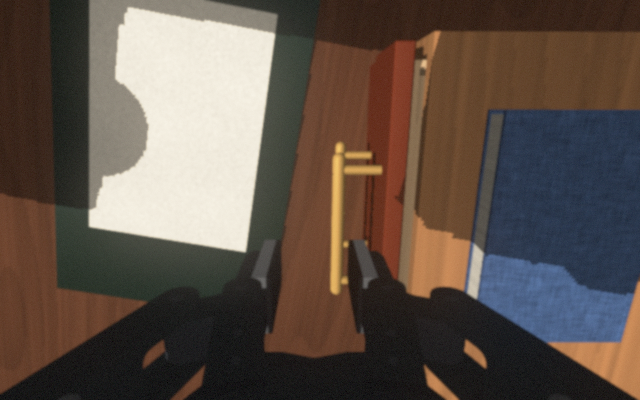

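The wrist view shows the bar at (338,145–290), and the fingers at (268,250) and (362,250) parallel to it. I'll align and descend.

Call:
{"fn": "carry_out", "kwargs": {"series": [[[0, 0, 0], [25, -33, 0], 0.35], [[0, 0, 0], [25, -33, -40], 0.35], [[0, 0, 0], [25, -33, -80], 0.35], [[0, 0, 0], [25, -33, -110], 0.35], [[0, 0, 0], [25, -33, -130], 0.35]]}}

```text
clock: 2.52
eef_pos: [0.5996, -0.01, 0.1598]
ee_rot: [-0.001, 0.643, 0.766, -0.0]
force: [0.9, 0.8, 0.8]
width: 0.0304
gripper_force: 0.0
```

Call:
{"fn": "carry_out", "kwargs": {"series": [[[0, 0, 0], [0, 0, -15], 0.35], [[0, 0, 0], [0, 0, -29], 0.35], [[0, 0, 0], [0, 0, -29], 0.35]]}}

```text
clock: 2.9
eef_pos: [0.6029, -0.0105, 0.1346]
ee_rot: [0.002, 0.643, 0.766, 0.002]
force: [-0.2, 0.6, 3.5]
width: 0.0302
gripper_force: 1.4
```

Call:
{"fn": "carry_out", "kwargs": {"series": [[[0, 0, 0], [0, 0, 0], 0.0], [[0, 0, 0], [0, 0, 0], 0.0], [[0, 0, 0], [0, 0, 0], 0.0], [[0, 0, 0], [0, 0, 0], 0.0]], "squeeze": 30}}

```text
clock: 3.4
eef_pos: [0.6014, -0.0108, 0.1333]
ee_rot: [0.001, 0.643, 0.766, 0.001]
force: [0.2, 0.8, 5.8]
width: 0.0102
gripper_force: 29.3
```

Call:
{"fn": "carry_out", "kwargs": {"series": [[[0, 0, 0], [-8, -1.4, 0], 0.0], [[0, 0, 0], [-24, -4.2, 0], 0.0], [[0, 0, 0], [-44, -7.7, 0], 0.0], [[0, 0, 0], [-64, -11.3, 0], 0.0], [[0, 0, 0], [-84, -14.8, 0], 0.0]]}}

```text
clock: 4.03
eef_pos: [0.5169, -0.0255, 0.1332]
ee_rot: [0.001, 0.643, 0.766, 0.001]
force: [1.0, 2.7, 6.9]
width: 0.0101
gripper_force: 29.9
```

Call:
{"fn": "carry_out", "kwargs": {"series": [[[0, 0, 0], [-20, -3.5, 0], 0.0], [[0, 0, 0], [-40, -7, 0], 0.0], [[0, 0, 0], [-60, -10.6, 0], 0.0], [[0, 0, 0], [-74, -13, 0], 0.0], [[0, 0, 0], [-82, -14.5, 0], 0.0]]}}

```text
clock: 4.65
eef_pos: [0.4345, -0.0399, 0.1332]
ee_rot: [0.001, 0.643, 0.766, 0.001]
force: [0.6, 3.0, 7.1]
width: 0.0096
gripper_force: 30.0
```

Pulled 169 mm so far. I'll creep the rest until the force rises.

Call:
{"fn": "carry_out", "kwargs": {"series": [[[0, 0, 0], [-2, -0.4, 0], 0.0], [[0, 0, 0], [-4, -0.7, 0], 0.0], [[0, 0, 0], [-6, -1.1, 0], 0.0], [[0, 0, 0], [-8, -1.4, 0], 0.0]]}}

```text
clock: 5.15
eef_pos: [0.4303, -0.0407, 0.1333]
ee_rot: [0.002, 0.643, 0.766, 0.004]
force: [14.3, 7.0, -4.2]
width: 0.01
gripper_force: 29.3
```

Call:
{"fn": "carry_out", "kwargs": {"series": [[[0, 0, 0], [-2, -0.4, 0], 0.0], [[0, 0, 0], [-4, -0.7, 0], 0.0], [[0, 0, 0], [-4, -0.7, 0], 0.0]]}}

```text
clock: 5.52
eef_pos: [0.4303, -0.0407, 0.1334]
ee_rot: [0.004, 0.642, 0.766, 0.007]
force: [23.3, 10.9, -12.0]
width: 0.0095
gripper_force: 29.3
```

At the stop, since the position is fixed and the force is rising. I'll relieve the pull, open and lift.

Call:
{"fn": "carry_out", "kwargs": {"series": [[[0, 0, 0], [5, 0.9, 0], 0.0], [[0, 0, 0], [7, 1.3, 0], 0.35], [[0, 0, 0], [7, 1.3, 0], 0.35], [[0, 0, 0], [7, 1.3, 0], 0.35], [[0, 0, 0], [7, 1.3, 0], 0.35]]}}

```text
clock: 6.15
eef_pos: [0.4291, -0.0411, 0.1321]
ee_rot: [-0.0, 0.643, 0.766, -0.0]
force: [-0.0, 0.2, 0.0]
width: 0.0302
gripper_force: 0.0
```

Call:
{"fn": "carry_out", "kwargs": {"series": [[[0, 0, 0], [0, 0, 10], 0.35], [[0, 0, 0], [0, 0, 40], 0.35], [[0, 0, 0], [0, 0, 90], 0.35], [[0, 0, 0], [0, 0, 150], 0.35], [[0, 0, 0], [0, 0, 200], 0.35]]}}

```text
clock: 6.78
eef_pos: [0.4295, -0.041, 0.3354]
ee_rot: [0.001, 0.643, 0.766, 0.0]
force: [0.5, -0.3, 0.9]
width: 0.0303
gripper_force: 0.0
```

Call:
{"fn": "carry_out", "kwargs": {"series": [[[0, 0, 0], [40, -20, 20], 0.8], [[0, 0, 0], [60, -40, 20], 0.8], [[0, 0, 0], [60, -40, 20], 0.8], [[0, 0, 0], [60, -40, 20], 0.8]]}}

```text
clock: 7.28
eef_pos: [0.4889, -0.0807, 0.3524]
ee_rot: [-0.0, 0.643, 0.766, -0.0]
force: [-0.6, -0.8, 0.3]
width: 0.0683
gripper_force: 0.0
```

Run:
```python
from h import *
s=state(); im,P=cloud('wrist'); save(im,'w2.png'); print({k:np.round(s[k],4) for k in('clock','q','eef_pos','ee_rot','width','force')})
np.save('w2.npy',P)
hsv=cv2.cvtColor(im,cv2.COLOR_RGB2HSV); z=P[...,2]
g=(hsv[...,0]>40)&(hsv[...,0]<85)&(hsv[...,1]>70)&(z>.14)&(z<.2)
print(g.sum(), np.percentile(z[g],[5,50,95]) if g.any() else '')
t=g&(z>np.percentile(z[g],60)-.004)
r=cv2.minAreaRect((P[t][:,:2]*1000).astype(np.float32)); print(r)
Pt=cloud('top'); save(Pt[0][100:300,200:450],'t2.png'); np.save('t2.npy',Pt[1]);np.save('t2i.npy',Pt[0])
```

```text
{'clock': np.float64(7.275), 'q': array([-3.2590e-01,  1.5280e-01,  1.3280e-01,  1.5518e+00,  2.0000e-04,
        1.0712e+00]), 'eef_pos': array([ 0.4889, -0.0807,  0.3524]), 'ee_rot': array([-5.000e-04,  6.431e-01,  7.658e-01, -1.000e-04]), 'width': np.float64(0.0683), 'force': array([-0.6283, -0.8059,  0.3048])}
3729 [0.14444557 0.16786568 0.16944941]
((582.708251953125, -21.953933715820312), (14.120674133300781, 158.15452575683594), 8.98178482055664)
```

View pics/w2.png

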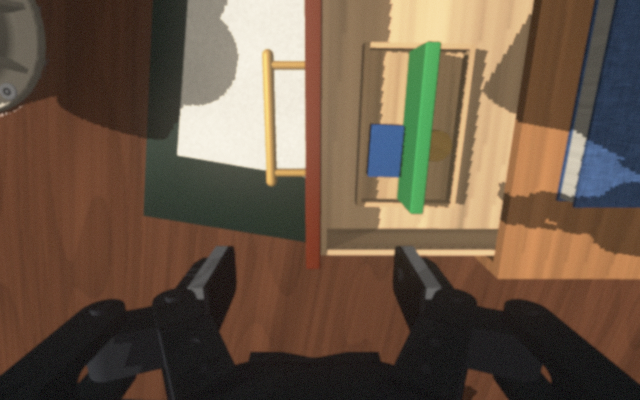

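The wrist view shows the drawer open, with the green plate at (420,125) leaning only from perspective. The blue tin is at (386,150) and the brass disc at (440,145), both offset towards -y. I'll estimate the centre of mass along the plate.

Run:
```python
from h import *
im=cv2.imread('pics/w2.png')[:,:,::-1]; P=np.load('w2.npy'); z=P[...,2]
a=np.deg2rad(9);e=np.array([np.cos(a),np.sin(a)]);f=np.array([-e[1],e[0]]);c=np.array([.5827,-.022])
u=(P[...,:2]-c)@e; v=(P[...,:2]-c)@f
hsv=cv2.cvtColor(np.ascontiguousarray(im),cv2.COLOR_RGB2HSV)
b=(hsv[...,0]>100)&(hsv[...,0]<130)&(hsv[...,1]>90)&(abs(u)<.055)&(abs(v)<.08)
w=(z>.119)&(z<.135)&(u>.01)&(u<.048)&(abs(v)<.078)
for n,m in(('tin',b),('weight',w)): print(n,m.sum(),np.percentile(u[m],[3,97]),np.percentile(v[m],[3,50,97]),np.median(z[m]))
t=(z>.12)&(z<.13)&(abs(u)<.06)&(abs(v)<.09); print('tray',np.percentile(u[t],[1,99]),np.percentile(v[t],[1,99]))
```

```text
tin 1647 [-0.04308556 -0.01088158] [-0.04764446 -0.02168388  0.00277805] 0.12754795476877923
weight 568 [0.02193147 0.04255147] [-0.03178696 -0.01659817 -0.00182118] 0.12552579427704585
tray [-0.0544947   0.05525782] [-0.08434522  0.0841624 ]
```

Call:
{"fn": "carry_out", "kwargs": {"series": [[[0, 0, -0.016], [50, 27, 0], 0.55], [[0, 0, -0.016], [95, 52, -10], 0.55], [[0, 0, -0.016], [95, 52, -60], 0.55], [[0, 0, -0.016], [95, 52, -110], 0.55], [[0, 0, -0.016], [95, 52, -150], 0.55]]}}

```text
clock: 8.0
eef_pos: [0.5833, -0.028, 0.2004]
ee_rot: [-0.001, 0.649, 0.761, -0.0]
force: [0.1, 0.1, 0.3]
width: 0.0468
gripper_force: 0.0
```

Call:
{"fn": "carry_out", "kwargs": {"series": [[[0, 0, 0], [0, 0, -30], 0.55], [[0, 0, 0], [0, 0, -50], 0.55], [[0, 0, 0], [0, 0, -63], 0.55], [[0, 0, 0], [0, 0, -63], 0.55]]}}

```text
clock: 8.5
eef_pos: [0.5837, -0.0286, 0.1388]
ee_rot: [-0.001, 0.649, 0.761, -0.0]
force: [0.6, -0.5, -0.1]
width: 0.047
gripper_force: 0.0
```

Call:
{"fn": "carry_out", "kwargs": {"series": [[[0, 0, 0], [0, 0, 0], 0.0], [[0, 0, 0], [0, 0, 0], 0.0], [[0, 0, 0], [0, 0, 0], 0.0], [[0, 0, 0], [0, 0, 0], 0.0], [[0, 0, 0], [0, 0, 0], 0.0]], "squeeze": 70}}

```text
clock: 9.12
eef_pos: [0.5855, -0.0291, 0.1407]
ee_rot: [0.001, 0.649, 0.761, 0.001]
force: [-0.2, 0.8, 6.1]
width: 0.0128
gripper_force: 69.8
```

Call:
{"fn": "carry_out", "kwargs": {"series": [[[0, 0, 0], [0, 0, 3], 0.0], [[0, 0, 0], [0, 0, 6], 0.0], [[0, 0, 0], [0, 0, 10], 0.0], [[0, 0, 0], [0, 0, 10], 0.0]]}}

```text
clock: 9.62
eef_pos: [0.5847, -0.029, 0.1494]
ee_rot: [0.0, 0.649, 0.761, 0.0]
force: [0.1, 0.2, -4.4]
width: 0.013
gripper_force: 68.2
```

Run:
```python
from h import *
s=state(); print({k:np.round(s[k],3) for k in('clock','eef_pos','ee_rot','width','force','moment','gripper_force')})
im,P=cloud('wrist'); save(im,'w3.png')
```

```text
{'clock': np.float64(9.625), 'eef_pos': array([ 0.585, -0.029,  0.149]), 'ee_rot': array([0.   , 0.649, 0.761, 0.   ]), 'width': np.float64(0.013), 'force': array([ 0.074,  0.183, -4.424]), 'moment': array([-0.015,  0.014,  0.029]), 'gripper_force': np.float64(68.188)}
```

View pics/w3.png

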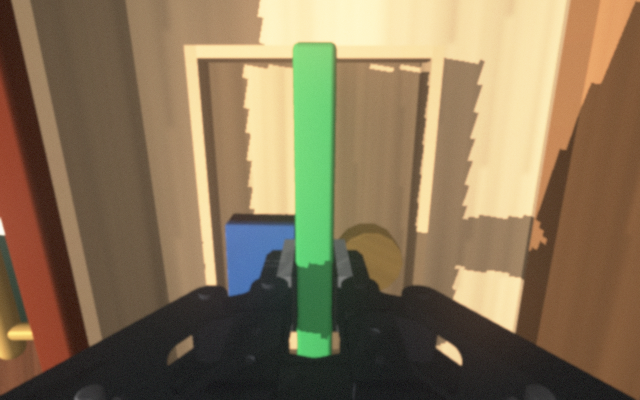

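The wrist view shows the caddy lifted level, with the tin (260,260) and disc (370,260) inside. The load is 4.4 N and the moment is about zero. I'll raise it smoothly, easing slightly away from the cabinet edge.

Call:
{"fn": "carry_out", "kwargs": {"series": [[[0, 0, 0], [-1, 0, 4], 0.0], [[0, 0, 0], [-4, -1, 12], 0.0], [[0, 0, 0], [-7, -1, 24], 0.0], [[0, 0, 0], [-10, -2, 38], 0.0], [[0, 0, 0], [-12, -2, 52], 0.0]]}}

```text
clock: 10.3
eef_pos: [0.5726, -0.0311, 0.2028]
ee_rot: [0.0, 0.649, 0.761, 0.0]
force: [-0.2, 0.0, -5.6]
width: 0.0127
gripper_force: 68.3
```

Call:
{"fn": "carry_out", "kwargs": {"series": [[[0, 0, 0], [0, 0, 14], 0.0], [[0, 0, 0], [0, 0, 28], 0.0], [[0, 0, 0], [0, 0, 42], 0.0], [[0, 0, 0], [0, 0, 54], 0.0], [[0, 0, 0], [0, 0, 62], 0.0]]}}

```text
clock: 10.92
eef_pos: [0.5728, -0.031, 0.2642]
ee_rot: [0.0, 0.649, 0.761, 0.0]
force: [1.3, -0.2, -4.8]
width: 0.0128
gripper_force: 68.3
```

Call:
{"fn": "carry_out", "kwargs": {"series": [[[0, 0, 0], [0, 0, 4], 0.0], [[0, 0, 0], [0, 0, 4], 0.0], [[0, 0, 0], [0, 0, 4], 0.0], [[0, 0, 0], [0, 0, 4], 0.0], [[0, 0, 0], [0, 0, 4], 0.0]]}}

```text
clock: 11.55
eef_pos: [0.5725, -0.0309, 0.267]
ee_rot: [-0.0, 0.649, 0.761, -0.0]
force: [-0.4, 0.1, -4.2]
width: 0.0129
gripper_force: 68.3
```

Run:
```python
from h import *
s=state(); print({k:np.round(s[k],3) for k in('clock','eef_pos','ee_rot','width','force','moment','gripper_force')})
im,P=cloud('wrist'); save(im,'w4.png')
i2,P2=cloud('side'); save(cv2.resize(i2[100:280,230:470],(720,540)),'s4.png')
i3,P3=cloud('top'); x,y,z=P3[...,0],P3[...,1],P3[...,2]
# handle pos from top and side
c=np.array([.4303,-.0407]);e=np.array([.985,.173]);f=np.array([-.173,.985])
for Q in (P3,P2):
    u=(Q[...,:2]-c)@e;v=(Q[...,:2]-c)@f
    g=(abs(u)<.018)&(abs(v)<.06)&(Q[...,2]>.14)&(Q[...,2]<.17); print('handle',g.sum(),np.median(u[g]) if g.any() else '')
# plate/tray levels from wrist in caddy axes
p=np.array(s['eef_pos'][:2]);u=(P[...,:2]-p)@e;v=(P[...,:2]-p)@f
hsv=cv2.cvtColor(im,cv2.COLOR_RGB2HSV);Z=P[...,2]
g=(hsv[...,0]>40)&(hsv[...,0]<85)&(hsv[...,1]>70)&(Z>.26)&(Z<.31)
A=np.c_[v[g],np.ones(g.sum())]; print('plate top slope,z',np.linalg.lstsq(A,Z[g],rcond=None)[0])
```

```text
{'clock': np.float64(11.55), 'eef_pos': array([ 0.572, -0.031,  0.267]), 'ee_rot': array([-0.   ,  0.649,  0.761, -0.   ]), 'width': np.float64(0.013), 'force': array([-0.363,  0.075, -4.204]), 'moment': array([ 0.03 , -0.026,  0.024]), 'gripper_force': np.float64(68.305)}
handle 11 0.0037744836820669562
handle 122 0.008303663294693026
plate top slope,z [-0.00059483  0.29488032]
```

View pics/s4.png

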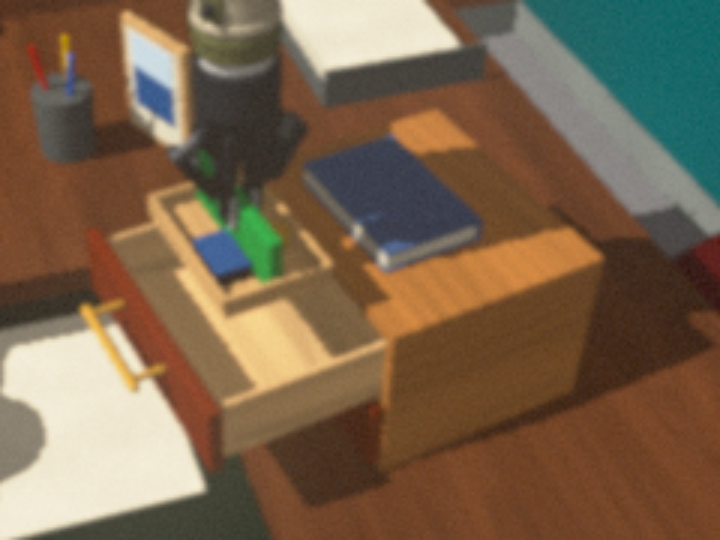

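The side view shows the caddy level in the air with the tin inside, the drawer open and the book untouched. One last check on drawer travel, then I'll hand it in.

Run:
```python
from h import *
i,Ps=cloud('side')
c=np.array([.4303,-.0407]);e=np.array([.985,.173]);f=np.array([-.173,.985])
for n,Q,s in (('side shut',np.load('side.npy'),.1737),('side now',Ps,0),('wrist after pull',np.load('w2.npy'),0)):
    u=(Q[...,:2]-c)@e-s;v=(Q[...,:2]-c)@f
    g=(u>-.02)&(u<.02)&(abs(v)<.075)&(Q[...,2]>.153)&(Q[...,2]<.17); print(n,g.sum(),np.percentile(u[g],[5,25,50]))
```

```text
side shut 124 [-0.00360386 -0.00137137  0.00095685]
side now 129 [0.00368417 0.00573126 0.00792046]
wrist after pull 1581 [0.00234532 0.00488182 0.00768045]
```

The drawer moved back about 6 mm when the fingers released it. That leaves it about 175 mm out, within the 15 mm allowed at the end, and it was held at its stop during the pull. I'm handing the job in.

```bash
python3 -c "
from workcell import *
print(finish_job())"
```

```text
the job is handed in; nothing more can be done
None
```

I pulled the drawer to its stop and lifted the caddy out; it is held level about 40 mm above the cabinet top with the tin and paperweight inside, and the job is handed in (no verdict came back). The drawer slid back about 6 mm when I let go of its handle, leaving it about 175 mm out by my estimate, inside the 15 mm allowance.

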